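Set the levelling foot of the moulding cradle

ROBOT

A 6-joint arm with a two-finger parallel gripper is mounted at the origin on the work surface. World frame = base frame: x ahead of the robot, y to its left, z up, the work surface at z = 0. Lengths are in m, angles in rad, forces in N, time in s.
With the tool pointing down it reaches from about 0.325 to 0.775 m from the base axis. Payload 5.5 kg.
Tool frame: the origin (TCP) lies between the finger pads; the fingertips stand 14 mm ahead of it and the grasp point (between the pads) lies 5 mm behind it (robot.tip_reach is the distance from the TCP to the fingertips, in m); z points along the fingers, y is the line along which they close (so a half turn about z gives the same grasp; the last joint's range is limited). The gripper opens to 88 mm and grips with 3 to 60 N. Pads are 20 mm wide; open, the fingers measure 115 mm over their backs; the gripper's body (75 mm by 178 mm) begins 61 mm behind the grasp point.
Start: joints at [-1.26, 0.091, 1.231, -0, 1.82, -0.057], TCP at [0.216, -0.56, 0.212] pointing down, gripper open.
Joint ranges: [-2.87, 2.87], [-0.86, 2.18], [0.17, 2.46], [-1.51, 4.65], [0.06, 2.69], [-2.65, 2.65]. Speed limits (rad/s): [2.57, 2.57, 3.01, 3.14, 3.14, 3.14].

INTERFACE

Orientations are given as a rotation vector (axis times angle).
In Python, from bench import robot, vision, order gives the robot as it stands.
- The arm moves only by the tool apply_moves, never from a script. Its argument "commands" is one flat list of numbers, 4 for each row, row after row: the shift along the world's x, y, z normalised to -1 to 1, where 1 is 0.1 m, then the turn about the world's z normalised to -1 to 1, where 1 is 45 degrees. In form: [tx, ty, tz, roll, tx, ty, tz, roll, ...]. A call has 1 to 20 rows; each row is the pose to reach, as a shift and turn from the pose commanded when the call began; what a row does not reach only later rows make up. A row lasts 1/10 s, in which the tool goes at most 50 mm and 8.59 degrees, less where a joint would pass 70% of its speed; a pose out of reach is approached as far as the arm can. A call with a number of a shift or a turn outside -1 to 1 is refused whole. A call with a gripper value outside its range is refused whole. "hand" is the closure, from -1 (fully open) to 1 (shut), set as the call begins (left out, the last holds). The fingers move at their own pace and stop on an object; "force" is the grip in N (left out, the last holds). Time passes only in rows, so rows that repeat a pose let the fingers close. It gives the time, the measured TCP pose, the force, the opening and the grip force at its end, in the units of the state.
- robot.get_state(): the state, without advancing time (a new reading comes with each control period).
- vision.capture(name): name is "scene" or "top" or "wrist"; returns the picture (420x560x3 uint8, blue, green, red); there is no depth.
- vision.camera_params(name): a dict with "K" (3x3 intrinsics, pixels), "position" and "orientation" of the camera in the world. Camera axes: x right, y up, looking along -z (the intrinsics and any distortion apply to the point x, -y, -z); pixel columns grow to the right and rows downward; lengths in m; the calibration is good to about 2 mm. A picture is of the moment at which its call begins: read the wrist's pose just before it. camera_params takes no time and is no camera call; for the wrist camera it gives the pose at the moment of the call.
- order.job_done(): hands the job in; it is judged then, once.
The state is a dict: "time_s": time; "joint_positions": joint angles; "joint_velocities": joint speeds; "joint_efforts": joint torques, N m; "tool_pos": TCP position; "ee_rot": TCP orientation; "contact_force": force on the tool from outside, world axes, zero at the start; "torque": the same for the moment, N m; "grip_width": opening from 0.0 (shut) to 1.0 (fully open); "finger_force": force on a finger pad.
Only numpy, scipy, OpenCV 4.12 (cv2) and the standard library are available. Lean on these libraries where they do the work, as an engineer would, in place of code of your own. Each camera call takes 0.05 s, during which the arm holds its last target. There are 200 camera calls.

TASK

The plaster moulding's cradle still has one levelling foot in the air. Swing the sheet-metal dust guard well aside (about a right angle) from over the square screw head, then turn the head clockwise to screw the foot down until it just touches the packing boards below: a light, definite contact, never forced. Leave the foot in that light contact and the guard open, and do not shove the other things on the bench about.

Things in the scene. Friction and masses are not known exactly. Their poses are not given: they have to be found in the camera images.
- peg (a point): Middle of the guard's upright black push peg (12 mm diameter, 24 mm tall), 9 mm below its top, 175 mm above the table. The guard is a level aluminium plate, 122 x 46 x 3 mm, its underside 15 mm below this point; at the start it lies 5 mm over the screw head. It pivots on an upright post 103 mm from the peg, towards the plaster moulding. Push or pinch the peg.
- post (a point): Axis of the guard's pivot post (14 mm steel, collar 22 mm) at the height of the guard plate's underside, 157 mm above the table. Fixed to the cradle, 78 mm from the screw axis. Top of the collar: 163 mm above the table.
- guard (a joint): Swing of the dust guard about its upright post, rad: 0 = plate over the screw head; grows counter-clockwise seen from above (the peg swings away from the robot) to a stop at 1.9. Light friction (about 0.08 N m): it stays where it is left.
- head (a point): Centre of the square steel screw head (30 x 30 mm across flats, 34 mm tall, axis vertical), 135 mm above the table at the start; sinks as the screw goes down. This frame's x and y are square to the flats and turn with it. Below the head are 33 mm of bare 14 mm spindle (at the start), then the cradle's boss.
- boss (a point): Top centre of the 42 mm round steel boss that the spindle is threaded through, 85 mm above the table, on the screw axis; a level steel arm joins it to the cradle with the plaster moulding. The cradle is heavy and does not move. Apart from the head, guard and post nothing stands higher than the boss within 140 mm of it.
- screw (a joint): Turn of the screw, rad: 0 at the start, grows clockwise seen from above, which lowers head and foot together by 20 mm a turn (3.18 mm a rad, a quick-lead thread); it ends at 4.8. Its friction, about 0.16 N m, opposes whichever way it last moved; the bearing foot adds a counter-clockwise torque of 0.0032 N m per N. Stays where it is left.
- foot: Round rubber-soled foot, 44 mm across, at the spindle's lower end, turning with it. Origin on the screw axis; the sole's underside is 30 mm above the origin. On the table below lies a stack of packing boards (about 70 x 70 mm), not measured: their top is 4 to 8 mm below the sole at the start. Firm rubber: about 40 N for each mm of screw travel past first touch.
- brush_jar: Bystander: glass jar of brushes, 76 mm across, about 0.23 m tall; leave it alone. Origin near its underside's centre.
- pot: Bystander: white plastic pot, 100 mm across, 85 mm tall; leave it alone. Origin near its underside's centre.
- scraper: Bystander: scraper with a wooden handle, lying flat; leave it alone. Origin near its underside's centre.
- dust_brush: Bystander: brush lying flat; leave it alone. Origin near its underside's centre.
- sanding_block: Bystander: cork sanding block, 100 x 60 x 35 mm; leave it alone. Origin near its underside's centre.
- shard: Bystander: plaster shard, 70 x 50 x 24 mm; leave it alone. Origin near its underside's centre.
- mallet: Bystander: hammer lying flat; leave it alone. Origin near its underside's centre.

How it is judged:
By the outcome, as a careful person would: the job done as asked, in the order asked, and still so for the second after the job is handed in, with the robot touching nothing.
It also fails if it takes over 72 s, if anything falls off the work surface, if the arm or the gripper's body presses on something with over 40 N, if the wrist force passes 120 N, or if a joint passes its speed limit or range.

## Working session

There is one attempt and no reset: what is moved stays moved. The work goes in short steps, Python scripts to look and compute and a tool call to move; the robot and the scene stay as the last step left them, time stands still between calls to the robot, and variables do not carry over. Pictures are saved under pics/ and viewed, at most 10 in all, crops included, and the job is handed in when it is done.

Besides the shell and the picture viewer there is one more tool, called after "Call:" as a command line: name --argument value ..., lists and objects as JSON in quotes. apply_moves: Moves the arm, as the interface text tells. Its arguments: {"type":"object","properties":{"commands":{"type":"array","items":{"type":"number","minimum":-1,"maximum":1}},"hand":{"type":"number"},"force":{"type":"number"}},"required":["commands"]}

```bash
mkdir -p pics
cat > h.py <<'E'
import numpy as np, cv2
from scipy.spatial.transform import Rotation as R
from bench import robot, vision, order
def snap(n,f):
    p=vision.camera_params(n); im=vision.capture(n); cv2.imwrite('pics/'+f,im); return p,im
def pix2(p,uv,z):
    o=p['orientation']; M=np.array(o) if np.ndim(o)==2 else (R.from_rotvec(o).as_matrix() if len(o)==3 else R.from_quat(o).as_matrix())
    d=np.linalg.inv(np.array(p['K']))@[uv[0],uv[1],1]; d=M@[d[0],-d[1],-d[2]]
    c=np.array(p['position']); return c+d*(z-c[2])/d[2]
def proj(p,X):
    o=p['orientation']; M=np.array(o) if np.ndim(o)==2 else (R.from_rotvec(o).as_matrix() if len(o)==3 else R.from_quat(o).as_matrix())
    c=M.T@(np.array(X)-p['position']); v=np.array(p['K'])@[c[0],-c[1],-c[2]]; return v[:2]/v[2]
E
python3 - <<'E'
from h import *
for n in('top','scene'):
    p,_=snap(n,n+'1.png'); print(p)
print(robot.get_state())
E
```

```text
{'K': array([[416.41818137,   0.        , 288.24909671],
       [  0.        , 416.41818137, 215.055613  ],
       [  0.        ,   0.        ,   1.        ]]), 'position': array([ 0.47803735, -0.21763716,  0.89154761]), 'orientation': array([ 0.10052719, -0.07752113, -1.54656758])}
{'K': array([[546.08698033,   0.        , 274.10839871],
       [  0.        , 546.08698033, 210.70781566],
       [  0.        ,   0.        ,   1.        ]]), 'position': array([1.39382394, 0.07934654, 0.91945336]), 'orientation': array([0.53998539, 0.78998279, 1.76735733])}
{'time_s': 0.1, 'joint_positions': array([-1.25970542e+00,  9.17973308e-02,  1.23171327e+00, -6.47174361e-06,
        1.81977844e+00, -5.66771906e-02]), 'joint_velocities': array([ 0.00029852, -0.00178491, -0.00279599,  0.00147693, -0.00177853,
       -0.00103191]), 'joint_efforts': array([ 3.59222700e-03, -4.47856343e+01, -4.07570529e+01,  7.00340420e-02,
        2.83987855e-02, -9.51746006e-05]), 'tool_pos': array([ 0.21564886, -0.55962592,  0.21064118]), 'ee_rot': array([-3.08697517e+00, -5.74128695e-01,  3.47642039e-04]), 'contact_force': array([-0.24376765,  0.25506643, -0.62619913]), 'torque': array([-0.00577596,  0.04082764,  0.00055813]), 'finger_force': 0.0, 'grip_width': 0.999132860620753}
```

View pics/top1.png

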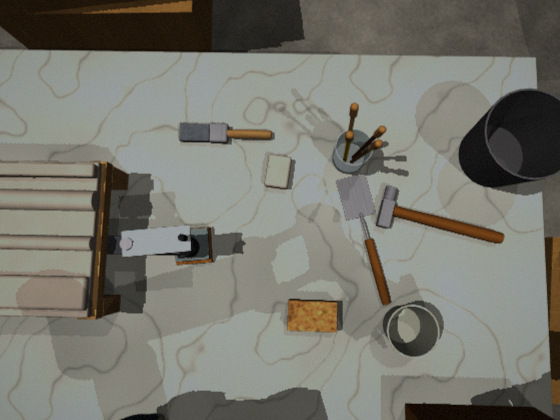

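View pics/scene1.png

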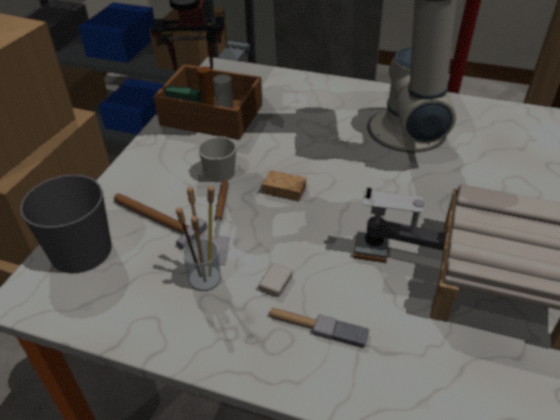

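The top view shows the peg at about (185,238), the post at about (125,241), and the plaster moulding to their left. The jar is at (352,150). I'll zoom in to get precise positions.

Run:
```python
from h import *
a=cv2.resize(cv2.imread('pics/top1.png')[205:285,95:255],None,fx=5,fy=5,interpolation=cv2.INTER_CUBIC)
b=cv2.resize(cv2.imread('pics/scene1.png')[175:275,340:460],None,fx=3,fy=3,interpolation=cv2.INTER_CUBIC)
c=np.zeros((400+0,800,3),np.uint8); c[:]=a
d=np.zeros((200,800,3),np.uint8)
cv2.imwrite('pics/c1.png',a); 
p=vision.camera_params('top')
print(pix2(p,(185,238),.175),pix2(p,(125,241),.16))
```

```text
[ 0.51602037 -0.02878536  0.175     ] [0.50914789 0.08113885 0.16      ]
```

View pics/c1.png

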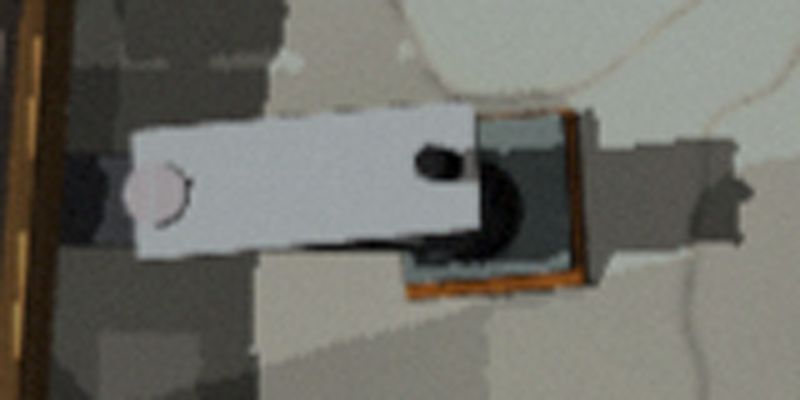

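The peg is centred near (439,163) in the crop, which is full-image (182.8,237.6). The collar is near (155,194), which is (126,243.8).

Run:
```python
from h import *
p=vision.camera_params('top')
a=pix2(p,(182.8,237.6),.175);b=pix2(p,(126.2,243.8),.163);print(a,b,np.linalg.norm((a-b)[:2]))
for n,u in(('pot',(412,328)),('jar',(352,155)),('mal',(390,205)),('sand',(313,315))): print(n,pix2(p,u,.04))
q=vision.camera_params('scene'); print(proj(q,a),proj(q,b))
```

```text
[ 0.51662557 -0.02493769  0.175     ] [0.504159   0.07746125 0.163     ] 0.10315502193033568
pot [ 0.35443544 -0.45529603  0.04      ]
jar [ 0.70423515 -0.33419161  0.04      ]
mal [ 0.6004842  -0.41280923  0.04      ]
sand [ 0.37488449 -0.25818615  0.04      ]
[369.22302509 191.57524774] [418.91114023 201.95401686]
```

Call:
apply_moves --commands '[0.5,0.5,0.2,0.19,0.5,1,0.5,0.38,0.5,1,0.5,0.57,0.5,1,0.5,0.7]'

```text
time_s: 0.5
tool_pos: [0.2671, -0.458, 0.2652]
ee_rot: [2.806, 1.401, 0.001]
contact_force: [0.4, -0.4, 0.4]
grip_width: 0.997
finger_force: 0.0
```

Call:
apply_moves --commands '[0.3,0.5,0,0.19,0.6,1,0,0.38,0.6,1,0,0.57,0.6,1,0,0.83]'

```text
time_s: 0.9
tool_pos: [0.327, -0.3577, 0.2618]
ee_rot: [2.271, 2.17, 0.001]
contact_force: [0.0, 0.4, 0.0]
grip_width: 1.0
finger_force: 0.0
```

Call:
apply_moves --commands '[0.3,0.5,0,0,0.6,1,0,0,0.6,1,0,0,0.6,1,0,0]'

```text
time_s: 1.3
tool_pos: [0.3867, -0.258, 0.2614]
ee_rot: [-2.278, -2.163, -0.001]
contact_force: [-0.6, -0.6, -0.0]
grip_width: 0.997
finger_force: 0.0
```

Call:
apply_moves --commands '[0.3,0.5,0,0,0.6,1,0,0,0.6,1,0,0,0.6,1,0,0]'

```text
time_s: 1.7
tool_pos: [0.4463, -0.1589, 0.2611]
ee_rot: [-2.279, -2.161, 0.0]
contact_force: [0.9, 0.4, -0.2]
grip_width: 1.003
finger_force: 0.0
```

Call:
apply_moves --commands '[0.35,0.5,0,0.1,0.7,1,0,0.1,0.7,1,0,0.1]'

```text
time_s: 2.0
tool_pos: [0.5167, -0.0592, 0.2609]
ee_rot: [-2.195, -2.246, 0.0]
contact_force: [-0.2, 0.4, -0.5]
grip_width: 1.006
finger_force: 0.0
```

Call:
apply_moves --commands '[0,0.33,0,0,0,0.33,0,0,0,0.33,0,0]'

```text
time_s: 2.3
tool_pos: [0.5156, -0.0282, 0.2614]
ee_rot: [2.196, 2.246, -0.002]
contact_force: [-0.8, 0.5, 0.0]
grip_width: 0.998
finger_force: 0.0
```

Run:
```python
from h import *
s=robot.get_state();print(s['tool_pos'],s['ee_rot'],s['torque'])
p,im=snap('wrist','w1.png');print(proj(p,[.5166,-.0249,.175]),proj(p,[.5042,.0775,.163]))
```

```text
[ 0.51560635 -0.02818319  0.26142657] [ 2.19602052e+00  2.24621020e+00 -1.56082112e-03] [-0.03428678 -0.03480628  0.04264166]
[290.91694286 203.74317188] [278.00909409  72.10133282]
```

View pics/w1.png

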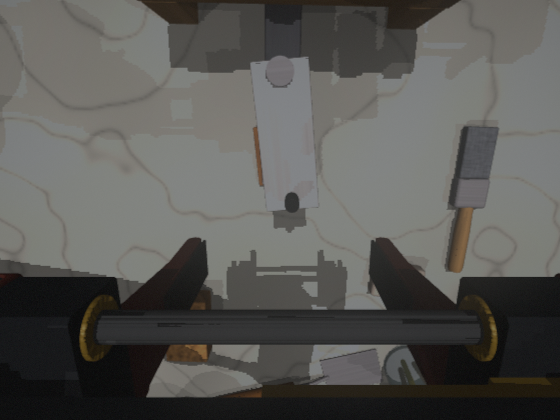

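The wrist view puts the peg at (292,202) and the post at (280,71), within 2 px of my predictions. I'll descend and pinch the peg.

Call:
apply_moves --commands '[0.01,0.03,-0.2,0,0.01,0.03,-0.4,0,0.01,0.03,-0.6,0,0.01,0.03,-0.75,0,0.01,0.03,-0.8,0,0.01,0.03,-0.8,0]'

```text
time_s: 2.95
tool_pos: [0.5164, -0.0247, 0.1811]
ee_rot: [-2.197, -2.245, 0.001]
contact_force: [-0.2, -0.5, -0.3]
grip_width: 0.998
finger_force: 0.0
```

Call:
apply_moves --commands '[0,0,0,0,0,0,0,0,0,0,0,0,0,0,0,0,0,0,0,0,0,0,0,0,0,0,0,0,0,0,0,0]' --hand 1 --force 5

```text
time_s: 3.75
tool_pos: [0.5167, -0.0239, 0.1816]
ee_rot: [-2.196, -2.247, 0.0]
contact_force: [-0.3, 0.7, -0.5]
grip_width: 0.311
finger_force: 0.0
```

Run:
```python
import numpy as np
c=np.array([.5042,.0775]);r=np.array([.0125,-.1024])
for t in np.radians(np.arange(0,100,7.5)):
    R=np.array([[np.cos(t),-np.sin(t)],[np.sin(t),np.cos(t)]]);print(round(np.degrees(t),1),((R@r-r)*10).round(3), (c+R@r).round(4))
```

```text
0.0 [0. 0.] [ 0.5167 -0.0249]
7.5 [0.133 0.025] [ 0.53   -0.0224]
15.0 [0.261 0.067] [ 0.5428 -0.0182]
22.5 [0.382 0.126] [ 0.5549 -0.0123]
30.0 [0.495 0.2  ] [ 0.5662 -0.0049]
37.5 [0.598 0.288] [0.5765 0.0039]
45.0 [0.687 0.388] [0.5854 0.0139]
52.5 [0.763 0.5  ] [0.593  0.0251]
60.0 [0.824 0.62 ] [0.5991 0.0371]
67.5 [0.869 0.748] [0.6036 0.0499]
75.0 [0.896 0.88 ] [0.6063 0.0631]
82.5 [0.907 1.014] [0.6074 0.0765]
90.0 [0.899 1.149] [0.6066 0.09  ]
97.5 [0.874 1.282] [0.6041 0.1033]
```

Call:
apply_moves --commands '[0,0,0,0,0,0,0,0,0,0,0,0,0,0,0,0]'

```text
time_s: 4.15
tool_pos: [0.5167, -0.0239, 0.1816]
ee_rot: [-2.196, -2.247, 0.0]
contact_force: [1.3, 0.6, 0.2]
grip_width: 0.005
finger_force: 0.0
```

Call:
apply_moves --commands '[0.065,0.01,0,0.083,0.133,0.025,0,0.167,0.261,0.067,0,0.333,0.382,0.126,0,0.5,0.495,0.2,0,0.667,0.598,0.288,0,0.833,0.687,0.388,0,1,0.687,0.388,0,1]'

```text
time_s: 4.95
tool_pos: [0.5859, 0.0158, 0.1811]
ee_rot: [-1.165, -2.917, -0.0]
contact_force: [-0.4, 0.4, 0.1]
grip_width: 0.007
finger_force: 0.0
```

The gripper shut fully (width 0.005), so it isn't holding the peg. I'll look.

Run:
```python
from h import *
p,im=snap('top','t2.png');q,b=snap('scene','s2.png')
a=cv2.resize(im[195:295,85:265],None,fx=4,fy=4)[:,:720]
b=cv2.resize(b[150:270,320:470],None,fx=3,fy=3)
o=np.zeros((600,800,3),np.uint8);a=cv2.resize(a,(400,222));o[:222,:400]=a;o[230:590,:450]=b
cv2.imwrite('pics/c2.png',o)
```

```text
(no output)
```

View pics/c2.png

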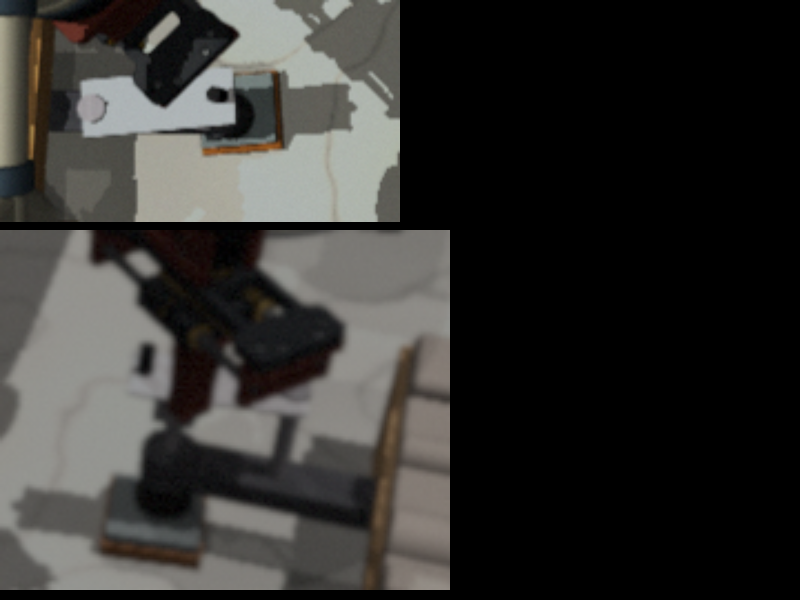

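Run:
```python
from h import *
s=robot.get_state();T=s['tool_pos'];print(T,s['grip_width'],s['joint_positions'])
p=vision.camera_params('top');q=vision.camera_params('scene');w=vision.camera_params('wrist')
for dz in(-.014,0,.056,.1):
    X=T+[0,0,dz]; u=proj(q,X); print(dz,proj(p,X),u,(u-[320,150])*3+[0,230],proj(w,X))
X=[.5166,-.0249,.175];u=proj(q,X);print((u-[320,150])*3+[0,230])
```

```text
[0.58525479 0.01484607 0.18141655] 0.009193755735638577 [-3.25759338e-02  4.82515992e-02  1.32888751e+00 -2.82698119e-04
  1.76506151e+00 -8.37994597e-01]
-0.014 [163.51884109 198.50568516] [381.705148   219.85669458] [185.11544401 439.57008374] [289.45871179 240.94988262]
0 [161.00564183 197.26833663] [382.51735674 214.70769307] [187.55207022 424.12307921] [289.57190735 249.99598103]
0.056 [149.90268578 191.80190722] [385.91454844 193.17117862] [197.74364531 359.51353586] [290.25368695 304.48085028]
0.1 [139.78555335 186.82083822] [388.76304332 175.11313044] [206.28912997 305.33939132] [291.35679277 392.63628445]
[147.73024309 354.71350983]
```

Run:
```python
from h import *
print(robot.tip_reach,[a for a in dir(robot) if a[0]!='_'])
a=cv2.resize(cv2.imread('pics/s2.png')[160:240,340:440],None,fx=5,fy=5,interpolation=cv2.INTER_CUBIC)
a=cv2.convertScaleAbs(a,alpha=2.2)
_,im=snap('wrist','w2.png')
o=np.zeros((400,800,3),np.uint8);o[:,:500]=a;o[:200,500:]=cv2.resize(im[150:350,140:440],(300,200))
cv2.imwrite('pics/c3.png',o)
```

```text
0.014 ['MotionError', 'get_state', 'tip_reach']
```

View pics/c3.png

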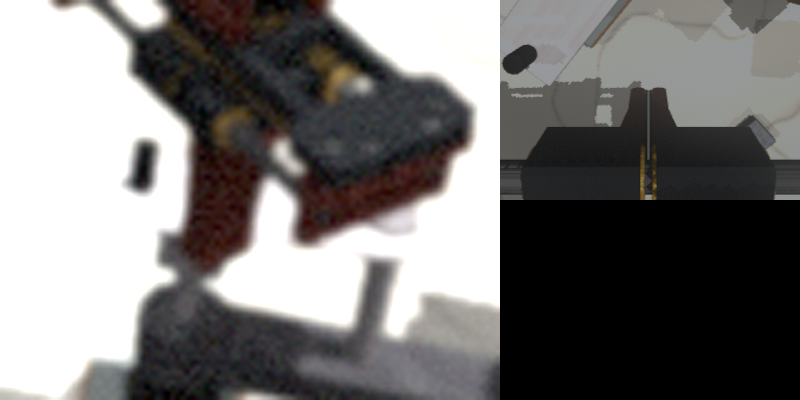

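Run:
```python
from h import *
w=vision.camera_params('wrist');print(w['position'],R.from_rotvec(w['orientation']).as_matrix().round(3))
for z in(.160,.175,.184):print(proj(w,[.5166,-.0249,z]))
im=cv2.imread('pics/w2.png')
g=cv2.cvtColor(im,6)[190:230,140:185]; m=(g<45).astype(np.uint8); n,l,st,c=cv2.connectedComponentsWithStats(m);print(st+np.array([140,190,0,0,0]),c+[140,190])
for dz in(-.014,0):
  print(proj(w,robot.get_state()['tool_pos']+[0,0,dz]))
```

```text
[0.53079959 0.06558094 0.35520766] [[ 0.694 -0.694 -0.194]
 [ 0.72   0.668  0.186]
 [ 0.    -0.269  0.963]]
[166.73207862 203.27265135]
[157.40895503 210.04883382]
[151.09262301 214.63963623]
[[ 140  190   45   40 1200]
 [ 143  195   33   28  600]] [[163.40416667 209.85416667]
 [159.19166667 208.79166667]]
[289.42126565 240.95292222]
[289.53615802 250.00457376]
```

Run:
```python
from h import *
w=vision.camera_params('wrist');print(w['K'][0,0]); s=robot.get_state();M=R.from_rotvec(s['ee_rot']).as_matrix();T=s['tool_pos'];print(M.round(2))
for dz in(-.014,-.005,.0,.005,.014,.025):
  print(dz,[proj(w,T+M@[x,y,0]+[0,0,dz]).round(1) for x,y in((.01,-.044),(.01,.044),(-.01,-.044),(-.01,.044))])
```

```text
326.20829478110943
[[-0.72  0.69 -0.  ]
 [ 0.69  0.72 -0.  ]
 [ 0.   -0.   -1.  ]]
-0.014 [array([216.9, 225.6]), array([361.9, 225.5]), array([218.8, 256. ]), array([360. , 255.9])]
-0.005 [array([213.7, 230.7]), array([365.3, 230.5]), array([215.8, 262.3]), array([363.2, 262.1])]
0.0 [array([211.8, 233.7]), array([367.3, 233.5]), array([214., 266.]), array([365.1, 265.8])]
0.005 [array([209.7, 236.9]), array([369.4, 236.7]), array([212. , 269.9]), array([367.1, 269.8])]
0.014 [array([205.8, 243. ]), array([373.6, 242.9]), array([208.3, 277.5]), array([371. , 277.3])]
0.025 [array([200.3, 251.5]), array([379.2, 251.3]), array([203.2, 287.9]), array([376.3, 287.7])]
```

The wrist view scale shows the real fingertips about 9 mm above the reported TCP, not 14 mm below it, so the fingers closed above the peg. I'll go back, descend about 22 mm further while watching the force, and pinch again.

Call:
apply_moves --commands '[-0.2,-0.15,0.2,-0.19,-0.4,-0.25,0.2,-0.38,-0.6,-0.35,0.2,-0.57,-0.687,-0.4,0.2,-0.76,-0.687,-0.4,0.2,-1,-0.687,-0.4,0.2,-1,-0.687,-0.4,0.2,-1]' --hand 0

```text
time_s: 5.8
tool_pos: [0.5163, -0.0257, 0.202]
ee_rot: [2.199, 2.243, 0.0]
contact_force: [-0.1, 0.3, -0.1]
grip_width: 0.496
finger_force: 0.0
```

Call:
apply_moves --commands '[0,0,-0.1,0,0,0,-0.2,0,0,0,-0.25,0,0,0,-0.3,0,0,0,-0.35,0,0,0,-0.4,0,0,0,-0.4,0]'

```text
time_s: 6.5
tool_pos: [0.5164, -0.025, 0.1607]
ee_rot: [-2.195, -2.246, 0.001]
contact_force: [0.4, -0.8, -0.6]
grip_width: 0.5
finger_force: 0.0
```

Call:
apply_moves --commands '[0,0,0,0,0,0,0,0,0,0,0,0,0,0,0,0,0,0,0,0,0,0,0,0]' --hand 1 --force 5

```text
time_s: 7.1
tool_pos: [0.5169, -0.0252, 0.1619]
ee_rot: [2.195, 2.246, 0.0]
contact_force: [0.6, -0.3, 0.1]
grip_width: 0.134
finger_force: 5.0
```

Call:
apply_moves --commands '[0.065,0.01,0,0.083,0.133,0.025,0,0.167,0.261,0.067,0,0.333,0.382,0.126,0,0.5,0.495,0.2,0,0.667,0.598,0.288,0,0.833,0.687,0.388,0,1,0.687,0.388,0,1]'

```text
time_s: 7.9
tool_pos: [0.5874, 0.0136, 0.1619]
ee_rot: [1.162, 2.915, -0.0]
contact_force: [5.3, -3.2, 0.3]
grip_width: 0.129
finger_force: 5.0
```

Call:
apply_moves --commands '[0.076,0.112,0,0.167,0.137,0.232,0,0.333,0.182,0.36,0,0.5,0.209,0.492,0,0.667,0.22,0.626,0,0.833,0.212,0.761,0,1,0.187,0.894,0,1,0.187,0.894,0,1]'

```text
time_s: 8.7
tool_pos: [0.605, 0.1048, 0.1619]
ee_rot: [-0.039, 3.139, 0.002]
contact_force: [4.9, 2.5, 0.5]
grip_width: 0.131
finger_force: 5.0
```

Call:
apply_moves --commands '[0,0,0,0,0,0,0,0,0,0,0,0]' --hand -0.1

```text
time_s: 9.0
tool_pos: [0.6038, 0.1025, 0.1614]
ee_rot: [0.035, -3.14, 0.0]
contact_force: [-0.1, -0.0, -0.2]
grip_width: 0.367
finger_force: 0.0
```

Call:
apply_moves --commands '[0,0,0.3,0,0,0,0.7,0,0,0,1,0]'

```text
time_s: 9.3
tool_pos: [0.6039, 0.1026, 0.2638]
ee_rot: [-0.035, 3.141, -0.0]
contact_force: [-0.3, 0.6, 0.2]
grip_width: 0.547
finger_force: 0.0
```

Call:
apply_moves --commands '[-0.2,-0.3,0,0,-0.5,-0.7,0,0,-0.7,-1,0,0,-0.7,-1,0,0]'

```text
time_s: 9.7
tool_pos: [0.5324, -0.0002, 0.2628]
ee_rot: [-0.029, 3.141, -0.002]
contact_force: [0.7, 0.9, 0.4]
grip_width: 0.555
finger_force: 0.0
```

Run:
```python
from h import *
s=robot.get_state();print(s['time_s'],s['tool_pos'],s['ee_rot'],s['joint_positions'])
p,t=snap('top','t3.png');w,im=snap('wrist','w3.png')
c=np.array([.5042,.0775]);d=np.array([.0125,-.1024]);d/=np.hypot(*d);h=c+.078*d;print(h)
X=[*h,.152];print(proj(p,X),proj(w,X))
a=cv2.resize(t[185:285,95:255],None,fx=4,fy=4,interpolation=cv2.INTER_CUBIC)
o=np.zeros((600,800,3),np.uint8);o[:420,:560]=im;b=cv2.resize(a,(288,180));o[420:600,:288]=b
cv2.imwrite('pics/c4.png',o)
```

```text
9.7 [ 5.32384535e-01 -2.37893004e-04  2.62768344e-01] [-2.89055420e-02  3.14050045e+00 -2.16253071e-03] [-6.34696173e-02 -7.51830844e-02  1.30693705e+00 -1.38209588e-03
  1.90878249e+00 -1.65313264e+00]
[5.13651327e-01 7.47300943e-05]
[172.16068796 239.72637692] [286.80161232 179.73255006]
```

View pics/c4.png

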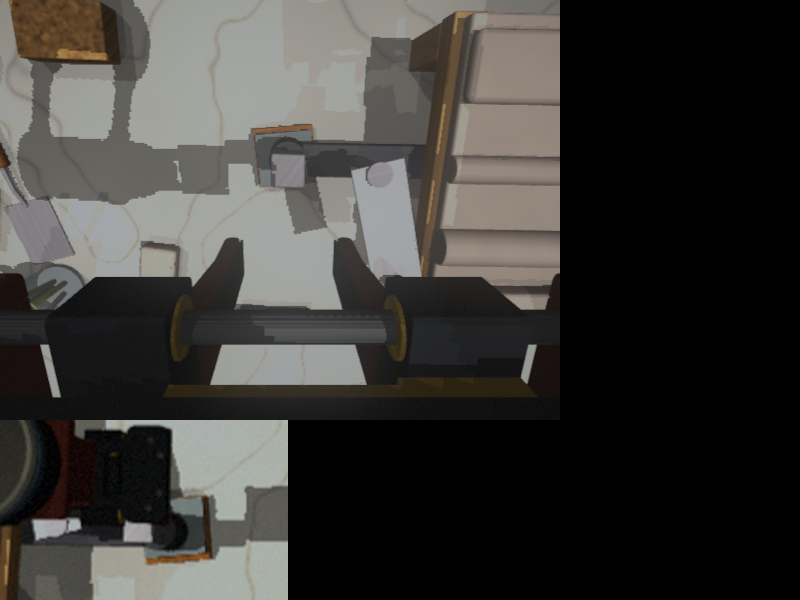

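The wrist view shows the guard open, and the head's light top face at about (290,170). The head's front face is visible too, so I'll segment the top.

Run:
```python
from h import *
im=cv2.imread('pics/w3.png')
a=cv2.resize(im[120:210,240:350],None,fx=7,fy=6.6,interpolation=cv2.INTER_CUBIC)
cv2.imwrite('pics/c5.png',cv2.convertScaleAbs(a,alpha=1.4)[:600,:800])
```

```text
(no output)
```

View pics/c5.png

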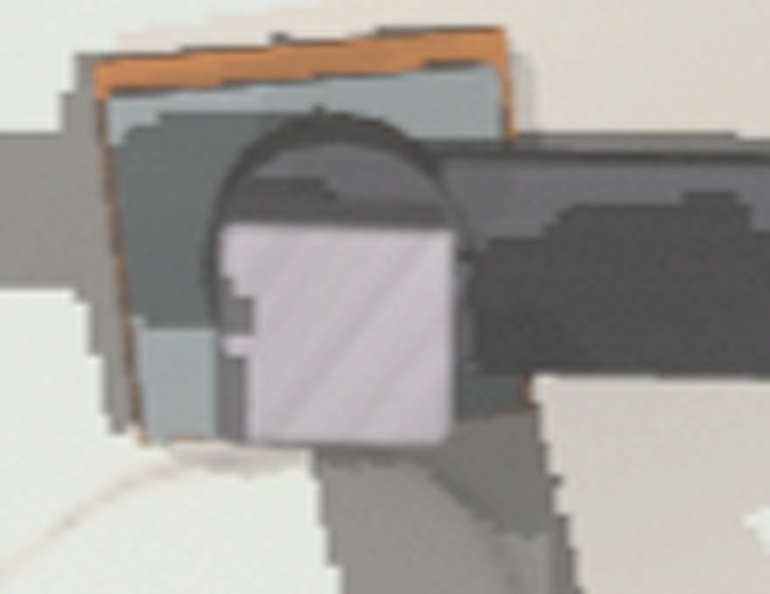

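Run:
```python
from h import *
w=vision.camera_params('wrist')
c=np.array([pix2(w,(240+u/7,120+v/6.6),.152)[:2] for u,v in((222,228),(455,230),(450,443),(218,440))]);print(c.round(4),c.mean(0))
for i in range(4):
    e=c[(i+1)%4]-c[i];print(np.hypot(*e),np.degrees(np.arctan2(e[1],e[0])))
s=robot.get_state();M=R.from_rotvec(s['ee_rot']).as_matrix();print(np.degrees(np.arctan2(M[1,0],M[0,0])))
for z in (.14,.152): print(pix2(w,(288,170.8),z))
```

```text
[[ 0.4923 -0.0123]
 [ 0.4919  0.0165]
 [ 0.5205  0.0168]
 [ 0.5206 -0.0126]] [0.50631585 0.00208123]
0.028778039990122097 90.62856628563102
0.028515244972303542 0.6875836620795456
0.029436885680522454 -89.66212815870361
0.02837285536645836 179.35807628060496
-178.79529351813036
[0.50813056 0.00210145 0.14      ]
[0.50612935 0.00204677 0.152     ]
```

The head is at about (0.506, 0.001) with its flats square to the world axes. I'll descend in steps and grip it.

Call:
apply_moves --commands '[-0.15,0.01,-0.1,0,-0.26,0.01,-0.3,0,-0.26,0.01,-0.6,0,-0.26,0.01,-0.8,0,-0.26,0.01,-0.8,0]' --hand -0.15

```text
time_s: 10.3
tool_pos: [0.507, 0.0052, 0.1777]
ee_rot: [0.038, -3.135, -0.001]
contact_force: [-0.5, -0.3, 0.2]
grip_width: 0.575
finger_force: 0.0
```

Call:
apply_moves --commands '[0,0,-0.15,0,0,0,-0.3,0,0,0,-0.45,0,0,0,-0.6,0,0,0,-0.63,0,0,0,-0.63,0]'

```text
time_s: 10.9
tool_pos: [0.5077, 0.0041, 0.1177]
ee_rot: [0.036, -3.14, -0.0]
contact_force: [-0.2, 0.4, -0.0]
grip_width: 0.572
finger_force: 0.0
```

Call:
apply_moves --commands '[0,0,0,0,0,0,0,0,0,0,0,0,0,0,0,0,0,0,0,0]' --hand 1 --force 20

```text
time_s: 11.4
tool_pos: [0.5087, 0.0006, 0.1196]
ee_rot: [-0.031, 3.14, -0.01]
contact_force: [1.2, -11.6, -0.0]
grip_width: 0.34
finger_force: 19.9
```

Run:
```python
from h import *
s=robot.get_state()
for k in('time_s','tool_pos','ee_rot','contact_force','torque','joint_efforts','grip_width','finger_force'):print(k,np.round(s[k],4))
w=vision.camera_params('wrist');im=vision.capture('wrist');cv2.imwrite('pics/w4.png',im)
```

```text
time_s 11.4
tool_pos [0.5087 0.0006 0.1196]
ee_rot [-0.0311  3.1397 -0.0101]
contact_force [  1.1589 -11.5983  -0.0177]
torque [-1.7761 -0.1804 -0.1433]
joint_efforts [  6.1364 -33.8073 -40.0973   3.7593   0.4799  -0.1146]
grip_width 0.3402
finger_force 19.9241
```

Call:
apply_moves --commands '[0,0,0,0,-0.02,-0.035,0,0,-0.02,-0.035,0,0]' --hand 0.1

```text
time_s: 11.75
tool_pos: [0.5061, 0.0005, 0.119]
ee_rot: [-0.036, 3.141, 0.0]
contact_force: [0.0, -0.3, -0.0]
grip_width: 0.45
finger_force: 0.0
```

Call:
apply_moves --commands '[0,0,0,0,0,0,0,0,0,0,0,0,0,0,0,0]' --hand 1 --force 20

```text
time_s: 12.15
tool_pos: [0.5062, 0.0005, 0.1188]
ee_rot: [-0.036, 3.141, -0.001]
contact_force: [-0.7, -1.7, 0.9]
grip_width: 0.339
finger_force: 19.9
```

```bash
cat > st.py <<'E'
from h import *
s=robot.get_state()
for k in('time_s','tool_pos','contact_force','torque','joint_efforts'):print(k,np.round(s[k],4))
M=R.from_rotvec(s['ee_rot']).as_matrix();print('yaw',np.degrees(np.arctan2(M[1,0],M[0,0])),s['grip_width'],s['finger_force'])
E
python3 st.py
```

```text
time_s 12.15
tool_pos [5.062e-01 5.000e-04 1.188e-01]
contact_force [-0.7499 -1.6807  0.8626]
torque [-0.1703 -0.0355 -0.1793]
joint_efforts [ 1.15120e+00 -3.31083e+01 -4.01299e+01  5.91300e-01 -2.77000e-02
 -1.57900e-01]
yaw -178.69300508174587 0.3392359865121976 19.934677183628082
```

Call:
apply_moves --commands '[0,0,-0.003,-0.1,0,0,-0.006,-0.25,0,0,-0.01,-0.4,0,0,-0.014,-0.55,0,0,-0.018,-0.7,0,0,-0.022,-0.85,0,0,-0.025,-1,0,0,-0.025,-1,0,0,-0.025,-1,0,0,-0.025,-1]'

```text
time_s: 13.15
tool_pos: [0.5063, 0.0009, 0.1163]
ee_rot: [1.165, 2.917, 0.001]
contact_force: [1.5, 0.7, 1.5]
grip_width: 0.342
finger_force: 19.9
```

```bash
python3 st.py
```

```text
time_s 13.15
tool_pos [0.5063 0.0009 0.1163]
contact_force [1.4615 0.7182 1.5088]
torque [ 0.0276 -0.3304 -0.1574]
joint_efforts [ -0.1533 -33.1127 -39.678   -0.1628   0.3957  -0.1654]
yaw 136.4560000179264 0.3419708411310659 19.929690062999725
```

Call:
apply_moves --commands '[0,0,-0.002,-0.1,0,0,-0.005,-0.2,0,0,-0.007,-0.3,0,0,-0.01,-0.4,0,0,-0.01,-0.4,0,0,-0.01,-0.4]'

```text
time_s: 13.75
tool_pos: [0.5065, 0.0009, 0.1153]
ee_rot: [1.606, 2.699, 0.002]
contact_force: [2.7, 1.2, 0.3]
grip_width: 0.342
finger_force: 19.9
```

```bash
python3 st.py
```

```text
time_s 13.75
tool_pos [0.5065 0.0009 0.1153]
contact_force [2.6919 1.2017 0.3424]
torque [ 0.2842 -0.488  -0.106 ]
joint_efforts [ -0.7624 -33.2877 -39.3025  -0.5873   0.8714  -0.1034]
yaw 118.4881553803739 0.34190217985598464 19.941443502902985
```

```bash
cat > av.py <<'E'
from h import *
t=[];e=[];F=[]
for i in range(8):
    s=robot.get_state();t.append(s['torque'][2]);e.append(s['joint_efforts'][5]);F.append(s['contact_force']);vision.capture('wrist')
M=R.from_rotvec(s['ee_rot']).as_matrix();print('yaw',np.degrees(np.arctan2(M[1,0],M[0,0])).round(2),s['time_s'],'tz',np.round(t,3),np.mean(t).round(3),'e6',np.mean(e).round(3),np.std(e).round(3),np.mean(F,0).round(1),s['tool_pos'].round(4))
E
python3 av.py
```

```text
yaw 118.37 14.1 tz [-0.106 -0.162 -0.131 -0.1   -0.045 -0.094 -0.094 -0.061] -0.099 e6 -0.123 0.027 [3.3 2.6 0.6] [0.5064 0.0009 0.1153]
```

Call:
apply_moves --commands '[0,0,0,-0.04,0,0,-0.002,-0.08,0,0,-0.003,-0.12,0,0,-0.004,-0.16,0,0,-0.005,-0.2]'

```text
time_s: 14.65
tool_pos: [0.5065, 0.0009, 0.1148]
ee_rot: [1.817, 2.562, 0.002]
contact_force: [4.5, 3.1, 1.6]
grip_width: 0.34
finger_force: 19.9
```

```bash
python3 av.py
```

```text
yaw 109.36 15.0 tz [ 0.114  0.071 -0.034  0.003 -0.04  -0.017 -0.034 -0.037] 0.003 e6 -0.01 0.138 [4.4 3.4 0.3] [0.5065 0.001  0.1148]
```

```bash
cat > l.py <<'E'
from h import *
s=robot.get_state();M=R.from_rotvec(s['ee_rot']).as_matrix()
print(s['time_s'],'yaw',np.degrees(np.arctan2(M[1,0],M[0,0])).round(2),'tz',s['torque'][2].round(3),'e6',s['joint_efforts'][5].round(3),s['contact_force'].round(1))
E
python3 l.py
```

```text
15.05 yaw 109.36 tz -0.038 e6 -0.045 [4.4 3.2 1.1]
```

Call:
apply_moves --commands '[0,0,-0.0005,-0.02,0,0,-0.001,-0.04]'

```text
time_s: 15.25
tool_pos: [0.5065, 0.001, 0.1147]
ee_rot: [1.856, 2.534, 0.002]
contact_force: [4.2, 3.7, 0.2]
grip_width: 0.343
finger_force: 19.9
```

```bash
python3 l.py
```

```text
15.25 yaw 107.55 tz 0.177 e6 -0.069 [4.2 3.7 0.2]
```

Call:
apply_moves --commands '[0,0,-0.0005,-0.02,0,0,-0.001,-0.04]'

```text
time_s: 15.45
tool_pos: [0.5066, 0.001, 0.1146]
ee_rot: [1.896, 2.504, 0.002]
contact_force: [4.9, 3.8, 0.5]
grip_width: 0.34
finger_force: 19.9
```

```bash
python3 l.py
```

```text
15.45 yaw 105.75 tz 0.12 e6 -0.059 [4.9 3.8 0.5]
```

Call:
apply_moves --commands '[0,0,-0.0005,-0.02,0,0,-0.001,-0.04]'

```text
time_s: 15.65
tool_pos: [0.5066, 0.001, 0.1145]
ee_rot: [1.935, 2.474, 0.002]
contact_force: [4.6, 3.1, -0.3]
grip_width: 0.339
finger_force: 19.9
```

```bash
python3 l.py
```

```text
15.65 yaw 103.95 tz 0.134 e6 -0.059 [ 4.6  3.1 -0.3]
```

Call:
apply_moves --commands '[0,0,-0.0005,-0.02,0,0,-0.001,-0.04]'

```text
time_s: 15.85
tool_pos: [0.5066, 0.001, 0.1144]
ee_rot: [1.974, 2.444, 0.002]
contact_force: [4.8, 2.5, 0.4]
grip_width: 0.339
finger_force: 19.9
```

```bash
python3 l.py
```

```text
15.85 yaw 102.14 tz 0.163 e6 -0.059 [4.8 2.5 0.4]
```

Kinetic torque is steady at about 0.15 N m with no contact yet. I'll continue.

Call:
apply_moves --commands '[0,0,-0.0005,-0.02,0,0,-0.001,-0.04,0,0,-0.0015,-0.06]'

```text
time_s: 16.15
tool_pos: [0.5066, 0.001, 0.1142]
ee_rot: [2.03, 2.396, 0.002]
contact_force: [5.2, 3.6, 0.6]
grip_width: 0.342
finger_force: 19.9
```

```bash
python3 l.py
```

```text
16.15 yaw 99.45 tz 0.156 e6 -0.059 [5.2 3.6 0.6]
```

Call:
apply_moves --commands '[0,0,-0.0005,-0.02,0,0,-0.001,-0.04,0,0,-0.0015,-0.06]'

```text
time_s: 16.45
tool_pos: [0.5066, 0.001, 0.1141]
ee_rot: [2.087, 2.348, 0.002]
contact_force: [5.7, 4.0, -0.0]
grip_width: 0.347
finger_force: 19.9
```

```bash
python3 l.py
```

```text
16.45 yaw 96.74 tz 0.185 e6 -0.059 [ 5.7  4.  -0. ]
```

Call:
apply_moves --commands '[0,0,-0.0005,-0.02,0,0,-0.001,-0.04,0,0,-0.0015,-0.06]'

```text
time_s: 16.75
tool_pos: [0.5067, 0.001, 0.1139]
ee_rot: [2.141, 2.298, 0.002]
contact_force: [4.4, 3.0, 0.6]
grip_width: 0.34
finger_force: 19.9
```

```bash
python3 l.py
```

```text
16.75 yaw 94.05 tz 0.21 e6 -0.059 [4.4 3.  0.6]
```

Call:
apply_moves --commands '[0,0,-0.0005,-0.02,0,0,-0.001,-0.04,0,0,-0.0015,-0.06]'

```text
time_s: 17.05
tool_pos: [0.5067, 0.001, 0.1138]
ee_rot: [2.195, 2.247, 0.002]
contact_force: [5.5, 2.8, -0.5]
grip_width: 0.343
finger_force: 19.9
```

```bash
python3 l.py
```

```text
17.05 yaw 91.35 tz 0.194 e6 -0.058 [ 5.5  2.8 -0.5]
```

Call:
apply_moves --commands '[0,0,-0.0005,-0.02]'

```text
time_s: 17.15
tool_pos: [0.5067, 0.001, 0.1137]
ee_rot: [2.212, 2.23, 0.002]
contact_force: [5.0, 2.7, -0.7]
grip_width: 0.337
finger_force: 19.9
```

```bash
python3 l.py
```

```text
17.15 yaw 90.44 tz 0.164 e6 -0.058 [ 5.   2.7 -0.7]
```

Call:
apply_moves --commands '[0,0,-0.0005,-0.02]'

```text
time_s: 17.25
tool_pos: [0.5067, 0.001, 0.1137]
ee_rot: [2.23, 2.212, 0.002]
contact_force: [4.9, 3.4, 0.1]
grip_width: 0.337
finger_force: 19.9
```

```bash
python3 l.py
```

```text
17.25 yaw 89.55 tz 0.146 e6 -0.058 [4.9 3.4 0.1]
```

Call:
apply_moves --commands '[0,0,-0.0005,-0.02]'

```text
time_s: 17.35
tool_pos: [0.5067, 0.001, 0.1136]
ee_rot: [2.247, 2.195, 0.002]
contact_force: [5.5, 3.5, 0.2]
grip_width: 0.339
finger_force: 19.9
```

```bash
python3 l.py
```

```text
17.35 yaw 88.65 tz 0.145 e6 -0.058 [5.5 3.5 0.2]
```

It was just noise, with the baseline at about 0.165. I'll continue.

Call:
apply_moves --commands '[0,0,-0.0005,-0.02,0,0,-0.001,-0.04]'

```text
time_s: 17.55
tool_pos: [0.5067, 0.001, 0.1135]
ee_rot: [2.281, 2.159, 0.002]
contact_force: [5.0, 3.7, 0.5]
grip_width: 0.344
finger_force: 19.9
```

```bash
python3 l.py
```

```text
17.55 yaw 86.85 tz 0.159 e6 -0.058 [5.  3.7 0.5]
```

Call:
apply_moves --commands '[0,0,-0.0005,-0.02,0,0,-0.001,-0.04]'

```text
time_s: 17.75
tool_pos: [0.5068, 0.001, 0.1134]
ee_rot: [2.315, 2.123, 0.002]
contact_force: [6.0, 4.8, 0.1]
grip_width: 0.342
finger_force: 19.9
```

```bash
python3 l.py
```

```text
17.75 yaw 85.05 tz 0.113 e6 -0.058 [6.  4.8 0.1]
```

Call:
apply_moves --commands '[0,0,-0.0005,-0.02,0,0,-0.001,-0.04]'

```text
time_s: 17.95
tool_pos: [0.5068, 0.001, 0.1133]
ee_rot: [2.348, 2.086, 0.003]
contact_force: [5.2, 4.3, -0.8]
grip_width: 0.34
finger_force: 19.9
```

```bash
python3 l.py
```

```text
17.95 yaw 83.25 tz 0.121 e6 -0.058 [ 5.2  4.3 -0.8]
```

Call:
apply_moves --commands '[0,0,-0.0005,-0.02,0,0,-0.001,-0.04]'

```text
time_s: 18.15
tool_pos: [0.5068, 0.001, 0.1132]
ee_rot: [2.38, 2.049, 0.003]
contact_force: [6.6, 3.9, -0.6]
grip_width: 0.341
finger_force: 19.9
```

```bash
python3 l.py
```

```text
18.15 yaw 81.45 tz 0.125 e6 -0.058 [ 6.6  3.9 -0.6]
```

Call:
apply_moves --commands '[0,0,-0.0005,-0.02,0,0,-0.001,-0.04]'

```text
time_s: 18.35
tool_pos: [0.5068, 0.001, 0.1131]
ee_rot: [2.412, 2.011, 0.003]
contact_force: [5.6, 3.5, -1.0]
grip_width: 0.342
finger_force: 19.9
```

```bash
python3 l.py
```

```text
18.35 yaw 79.65 tz 0.171 e6 -0.058 [ 5.6  3.5 -1. ]
```

Call:
apply_moves --commands '[0,0,-0.0005,-0.02,0,0,-0.001,-0.04]'

```text
time_s: 18.55
tool_pos: [0.5069, 0.001, 0.1131]
ee_rot: [2.444, 1.973, 0.003]
contact_force: [6.4, 3.4, 0.3]
grip_width: 0.339
finger_force: 19.9
```

```bash
python3 l.py
```

```text
18.55 yaw 77.84 tz 0.134 e6 -0.058 [6.4 3.4 0.3]
```

Call:
apply_moves --commands '[0,0,-0.0005,-0.02,0,0,-0.001,-0.04]'

```text
time_s: 18.75
tool_pos: [0.5069, 0.0009, 0.113]
ee_rot: [2.474, 1.935, 0.003]
contact_force: [7.0, 3.4, 0.4]
grip_width: 0.342
finger_force: 19.9
```

```bash
python3 l.py
```

```text
18.75 yaw 76.05 tz 0.168 e6 -0.057 [7.  3.4 0.4]
```

Call:
apply_moves --commands '[0,0,-0.0005,-0.02,0,0,-0.001,-0.04]'

```text
time_s: 18.95
tool_pos: [0.5069, 0.001, 0.1128]
ee_rot: [2.504, 1.896, 0.003]
contact_force: [5.9, 3.9, -0.5]
grip_width: 0.338
finger_force: 19.9
```

```bash
python3 l.py
```

```text
18.95 yaw 74.25 tz 0.177 e6 -0.054 [ 5.9  3.9 -0.5]
```

Call:
apply_moves --commands '[0,0,-0.0005,-0.02,0,0,-0.001,-0.04]'

```text
time_s: 19.15
tool_pos: [0.5069, 0.0009, 0.1127]
ee_rot: [2.534, 1.856, 0.003]
contact_force: [6.8, 3.6, 0.6]
grip_width: 0.341
finger_force: 19.9
```

```bash
python3 l.py
```

```text
19.15 yaw 72.45 tz 0.147 e6 -0.05 [6.8 3.6 0.6]
```

Call:
apply_moves --commands '[0,0,-0.0005,-0.02,0,0,-0.001,-0.04]'

```text
time_s: 19.35
tool_pos: [0.5069, 0.0009, 0.1127]
ee_rot: [2.563, 1.816, 0.003]
contact_force: [6.6, 2.3, 0.7]
grip_width: 0.34
finger_force: 19.9
```

```bash
python3 l.py
```

```text
19.35 yaw 70.64 tz 0.174 e6 -0.044 [6.6 2.3 0.7]
```

Joint-6 effort is nearly noise-free and has started to drift from its flat -0.058 since yaw ≈ 77°, so contact may be beginning. I'll take a few more small steps.

Call:
apply_moves --commands '[0,0,-0.0005,-0.02,0,0,-0.001,-0.04]'

```text
time_s: 19.55
tool_pos: [0.507, 0.0009, 0.1126]
ee_rot: [2.591, 1.776, 0.003]
contact_force: [6.4, 3.2, -0.5]
grip_width: 0.341
finger_force: 19.9
```

```bash
python3 l.py
```

```text
19.55 yaw 68.85 tz 0.189 e6 -0.036 [ 6.4  3.2 -0.5]
```

Call:
apply_moves --commands '[0,0,-0.0005,-0.02,0,0,-0.001,-0.04]'

```text
time_s: 19.75
tool_pos: [0.5069, 0.0009, 0.1125]
ee_rot: [2.618, 1.735, 0.003]
contact_force: [6.3, 3.8, 0.6]
grip_width: 0.337
finger_force: 19.9
```

```bash
python3 l.py
```

```text
19.75 yaw 67.05 tz 0.196 e6 -0.026 [6.3 3.8 0.6]
```

Effort and wrist torque are both rising steadily. That fits first touch near yaw 77° (about 5.8 mm of travel) and a light contact of roughly 15–20 N now. I'll release and withdraw.

Call:
apply_moves --commands '[0,0,0,0,0,0,0,0,0,0,0,0,0,0,0,0]' --hand 0

```text
time_s: 20.15
tool_pos: [0.5057, 0.0004, 0.112]
ee_rot: [-2.619, -1.734, 0.002]
contact_force: [-0.1, -0.0, -0.0]
grip_width: 0.504
finger_force: 0.0
```

Call:
apply_moves --commands '[0,0,0.1,0,0,0,0.3,0,0,0,0.6,0,0,0,1,0,0,0,1,0]'

```text
time_s: 20.65
tool_pos: [0.508, 0.0004, 0.2196]
ee_rot: [2.614, 1.731, 0.013]
contact_force: [0.2, 0.1, 0.8]
grip_width: 0.5
finger_force: 0.0
```

Call:
apply_moves --commands '[-0.2,-0.3,0.2,0,-0.3,-0.6,0.5,0,-0.3,-1,0.5,0,-0.3,-1,0.5,0]'

```text
time_s: 21.05
tool_pos: [0.4759, -0.103, 0.2632]
ee_rot: [2.621, 1.727, 0.0]
contact_force: [0.2, 1.0, -0.1]
grip_width: 0.502
finger_force: 0.0
```

Call:
apply_moves --commands '[-0.2,-0.3,0,0,-0.3,-0.6,0,0,-0.3,-1,0,0,-0.3,-1,0,0]'

```text
time_s: 21.45
tool_pos: [0.4454, -0.2021, 0.2611]
ee_rot: [-2.622, -1.728, 0.003]
contact_force: [-0.4, 0.5, 0.2]
grip_width: 0.499
finger_force: 0.0
```

Run:
```python
from h import *
p,t=snap('top','t5.png');q,s=snap('scene','s5.png')
o=np.zeros((600,800,3),np.uint8)
o[:300,:]=cv2.convertScaleAbs(cv2.resize(t[190:280,95:335],(800,300),interpolation=cv2.INTER_CUBIC),alpha=1.3)
o[300:,:]=cv2.convertScaleAbs(cv2.resize(s[185:275,330:570],(800,300),interpolation=cv2.INTER_CUBIC),alpha=1.5)
cv2.imwrite('pics/c6.png',o)
```

```text
(no output)
```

View pics/c6.png

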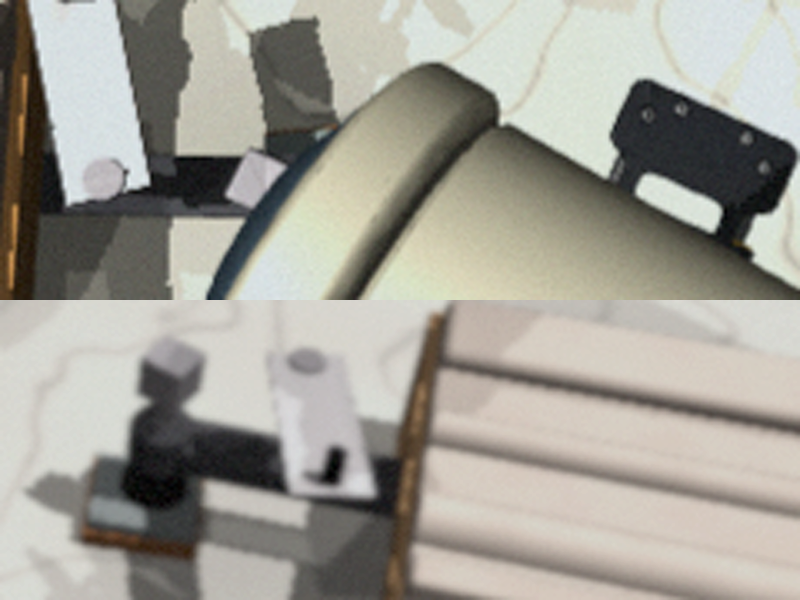

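The final view shows the guard open by a right angle, the screw head turned and lower, the foot on the boards, and the arm clear.

```bash
python3 -c "
from bench import order
print(order.job_done())"
```

```text
the job is handed in; nothing more can be done
None
```

The job is handed in: the guard is swung open about 97°, the foot is in light contact with the boards (an estimated 15–20 N, judged from screw torque because contact force was not measured directly), and the arm is clear of everything at about 21.5 s.

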